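Make up the glazing kit and the carving kit for a tile class

TASK

Make up two class kits from the stock on the bench: in the tray with three compartments the square tile (in the larger of its two squarish compartments), the small jar (upright in the smaller one) and the glaze brush (in the long tool channel); in the tray with two compartments the hexagonal tile (in the wide compartment) and the loop tool (in the tool channel). Lay every piece flat in the middle of its compartment, tools along their channel, set down and not dropped. Leave the round tile and the large jar where they are.

Things in the scene. Friction and masses are not known exactly. Their poses are not given: they have to be found in the camera images.
- tray_three: Fixed open plywood tray, outer 184 (x) by 200 mm (y), floor 3 mm, walls and dividers 6 mm thick, tops 14 mm above the bench; origin centre of underside, x away from the robot within 15 deg. Tool channel 66 (x) by 188 mm centred at x -53, y 0 mm; tile compartment 100 (x) by 98 mm centred at x 36, y +45; smaller jar compartment 100 by 84 mm centred at x 36, y -52.
- tray_two: Fixed open plywood tray, outer 184 (x) by 200 mm (y), floor 3 mm, walls and dividers 6 mm thick, tops 14 mm above the bench; origin centre of underside, x away from the robot within 15 deg. Tool channel 66 (x) by 188 mm centred at x -53, y 0 mm; one wide compartment 100 (x) by 188 mm centred at x 36, y 0.
- tile_square: Off-white fired clay tile, 55 x 55 mm, 12 mm thick, lying flat, about 70 g; sides along its x and y; origin at the centre of its underside.
- tile_hex: Brown clay tile, a regular hexagon 55 mm across the flats (two flats face +y and -y, the others lie at 60 degrees to them; corners on its +x and -x, 63.5 mm apart), 12 mm thick, lying flat, about 65 g; origin at the centre of its underside.
- tile_round: Off-white round tile, 58 mm across, 12 mm thick; not wanted, to be left where it lies. Origin at the centre of its underside.
- jar_small: Small glaze jar standing upright, 45 mm high: white body 46 mm across and black ribbed screw lid 49 to 50 mm across (its top 14 mm), about 100 g; origin at the centre of its underside, z up.
- jar_large: Large glaze jar of the same make, 65 mm high, 60 mm across with a 63 mm lid; not wanted, to be left where it stands. Origin at the centre of its underside.
- brush: Flat wooden hake glaze brush lying along its x, 150 mm long (x -75 to +75), 12 mm thick: straight handle 16 mm wide from x -75 to +20, then a head 36 mm wide ending in short pale hair at x +75; about 35 g, balance point near x +5. Origin on its underside at mid-length, on the handle: can be gripped there across y.
- loop_tool: Double-ended clay loop tool lying along its x, 150 mm long: wooden handle 84 mm long, 14 mm wide, 13 mm thick in the middle, a brass ferrule and a steel wire loop at each end (25 mm wide at +x, 17 mm at -x); about 40 g, balanced at the middle. Origin on its underside at mid-length: can be gripped there across y.

How it is judged (in metres and radians):
At the end, for the whole second after the job is handed in: Every piece rests in its compartment: origin within 15 mm of the middle in the tray's x and y, underside under 4 mm above the tray floor, flat or upright within 0.1 rad, tools within 0.3 rad of their channel; round tile and large jar within 30 mm of their start (x of tile_square in the frame of tray_three between 0.021 and 0.051 m and y of tile_square in the frame of tray_three between 0.03 and 0.06 m and z of each of tile_square, jar_small, brush in the frame of tray_three below 0.007 m and angle between each of tile_square, jar_small, brush, tile_hex, loop_tool's own z axis and vertical below 0.1 rad and linear speed of each of tile_square, jar_small, brush, tile_hex, loop_tool below 0.02 m/s and x of jar_small in the frame of tray_three between 0.021 and 0.051 m and y of jar_small in the frame of tray_three between -0.067 and -0.037 m and x of brush in the frame of tray_three between -0.068 and -0.038 m and y of brush in the frame of tray_three between -0.015 and 0.015 m and angle between the x axis of brush and the y axis of tray_three, either way round below 0.3 rad and x of tile_hex in the frame of tray_two between 0.021 and 0.051 m and y of tile_hex in the frame of tray_two between -0.015 and 0.015 m and z of each of tile_hex, loop_tool in the frame of tray_two below 0.007 m and x of loop_tool in the frame of tray_two between -0.068 and -0.038 m and y of loop_tool in the frame of tray_two between -0.015 and 0.015 m and angle between the x axis of loop_tool and the y axis of tray_two, either way round below 0.3 rad and distance of each of tile_round, jar_large from where it was at the start of the episode below 0.03 m); the robot touches nothing.
It fails at once if the round tile or the large jar moved more than 30 mm (distance of any of tile_round, jar_large from where it was at the start of the episode above 0.03 m).
It fails at once if a piece dropped or thrown (faster than 0.7 m/s out of the fingers, a fall of about 25 mm) ((linear speed of tile_square above 0.7 m/s and contact force between the fingers and tile_square below 0.05 N) or (linear speed of jar_small above 0.7 m/s and contact force between the fingers and jar_small below 0.05 N) or (linear speed of brush above 0.7 m/s and contact force between the fingers and brush below 0.05 N) or (linear speed of tile_hex above 0.7 m/s and contact force between the fingers and tile_hex below 0.05 N) or (linear speed of loop_tool above 0.7 m/s and contact force between the fingers and loop_tool below 0.05 N)).
It also fails if it takes over 106 s, if anything falls off the work surface, if the arm or the gripper's body presses on something with over 40 N, if the wrist force passes 120 N, or if a joint passes its speed limit or range.

ROBOT

A 6-joint arm with a two-finger parallel gripper is mounted at the origin on the work surface. World frame = base frame: x ahead of the robot, y to its left, z up, the work surface at z = 0. Lengths are in mm, angles in rad, forces in N, time in s.
With the tool pointing down it reaches from about 350 to 975 mm from the base axis. Payload 7.1 kg.
Tool frame: the origin (TCP) lies midway between the tips of the shut fingers; the grasp point (between the pads) lies pinch_z behind it (pinch_z is the distance from the TCP to the grasp point, in mm); z points along the fingers, y is the line along which they close (so a half turn about z gives the same grasp; the last joint's range is limited). The gripper opens to 88 mm and grips with 3 to 60 N. Pads are 20 mm wide; open, the fingers measure 115 mm over their backs; the gripper's body (75 mm by 178 mm) begins 61 mm behind the grasp point.
Start: joints at [1.277, 0.423, 1.63, -0, 1.089, -0.019], TCP at [169.565, 601.542, 222.675] pointing down, gripper open.
Joint ranges: [-3, 3], [-0.9, 2.11], [0.09, 2.58], [-1.31, 4.45], [0.11, 2.69], [-2.54, 2.54]. Speed limits (rad/s): [2.39, 2.39, 3.01, 3.14, 3.14, 3.14].

INTERFACE

Orientations are given as a rotation vector (axis times angle).
In Python, from workcell import get_obs, get_image, close_job, pinch_z gives the robot as it stands.
- The arm moves only by the tool jog_arm, never from a script. Its argument "commands" is a list of rows, each a list of 3 entries, a list of its own where there are three numbers: the gripper command: -1 is shut, 1 is fully open, values between are in proportion, then the shift along the tool's x, y, z as a fraction of full scale, then the turn, a rotation vector about the tool's x, y, z as a fraction of full scale. In form: [[gripper, [tx, ty, tz], [rx, ry, rz]], ...]. A call has 1 to 10 rows; each row shifts and turns the commanded pose from where the row before left it, along the tool's axes as they then stand; what a row does not reach is not made up. Full scale, the value 1, is 0.1 m for a shift and 45 degrees for a turn. A row lasts 1/10 s, in which the tool goes at most 50 mm and 8.59 degrees, less where a joint would pass 70% of its speed; a pose out of reach is approached as far as the arm can. A call with a number of a shift or a turn outside -1 to 1 is refused whole. A call with a gripper value outside its range is refused whole. The fingers move at their own pace and stop on an object; the grip force is fixed at half the most. Time passes only in rows, so rows that do not move let the fingers close. It gives the time, the measured TCP pose, the force, the opening and the grip force at its end, in the units of the state.
- get_obs(): the state, without advancing time (a new reading comes with each control period).
- get_image(name): name is "scene" or "top" or "wrist"; returns a dict with "image" (480x640x3 uint8, blue, green, red), "z_map" (480x640 float32, mm along the optical axis (not along the pixel's ray), 0 where there is no reading), "intrinsics" (3x3 intrinsics, pixels), "eye" and "orientation" of the camera in the world; the wrist camera has in their place "mount" (4x4, takes a point from camera to tool coordinates, whose origin is the TCP and whose axes are the flange's). Camera axes: x right, y down, z forward; pixel columns grow to the right and rows downward; lengths in mm; the calibration is good to about 2 mm. A picture is of the moment at which its call begins: read the wrist's pose just before it.
- close_job(): hands the job in; it is judged then, once.
The state is a dict: "t": time; "qpos": joint angles; "qvel": joint speeds; "joint_torque": joint torques, N m; "ee_pos": TCP position; "orientation": TCP orientation; "ft_force": force on the tool from outside, world axes, zero at the start; "moment": the same for the moment, N m; "width": finger opening in mm; "grasp_force": force on a finger pad.
Only numpy, scipy, OpenCV 4.12 (cv2) and the standard library are available. Lean on these libraries where they do the work, as an engineer would, in place of code of your own. Each camera call takes 0.05 s, during which the arm holds its last target. There are 200 camera calls.

## Working session

There is one attempt and no reset: what is moved stays moved. The work goes in short steps, Python scripts to look and compute and a tool call to move; the robot and the scene stay as the last step left them, time stands still between calls to the robot, and variables do not carry over. Pictures are saved under pics/ and viewed, at most 14 in all, crops included, and the job is handed in when it is done.

Besides the shell and the picture viewer there is one more tool, called after "Call:" as name(argument=value, ...), one argument or row to a line, values as JSON. jog_arm: Moves the arm, as the interface text tells. Its arguments: {"type":"object","properties":{"commands":{"type":"array","items":{"type":"array"}}},"required":["commands"]}

```bash
ls; mkdir -p pics; python3 - <<'E'
from workcell import *
import cv2,pickle
print(get_obs(), pinch_z)
d={}
for n in("top","scene"):
    i=get_image(n); d[n]=i; cv2.imwrite(f"pics/{n}0.png",i["image"]); print(n,i["intrinsics"],i["eye"],i["orientation"])
pickle.dump(d,open("d0.pkl","wb"))
E
```

```text
pics
{'t': 0.0, 'qpos': array([ 1.27700504e+00,  4.23814155e-01,  1.63068283e+00,  3.43579444e-05,
        1.08860803e+00, -1.90090788e-02]), 'qvel': array([ 1.86992135e-04,  1.52441485e-04,  5.06223835e-04, -1.75541423e-04,
        9.85716930e-05,  1.21201402e-03]), 'joint_torque': array([ 2.32723563e-03, -5.44649756e+01, -2.73669899e+01,  6.44992408e-02,
        2.29331141e-02, -1.07531353e-04]), 'ee_pos': array([169.39666484, 601.02921378, 221.9211791 ]), 'orientation': array([-4.30258574e-01, -3.11172100e+00,  2.33898166e-03]), 'ft_force': array([0.30417176, 0.58856861, 0.52180859]), 'moment': array([ 0.02847658, -0.05936697,  0.03174538]), 'grasp_force': 0.0, 'width': 87.84260422142513} 18.700000000000003
top [[534.74404141   0.         324.6085941 ]
 [  0.         534.74404141 231.59190697]
 [  0.           0.           1.        ]] [ 491.3100485   -12.73770324 1002.54811438] [-2.15482355  2.20124315 -0.04512483]
scene [[578.13289671   0.         321.62546069]
 [  0.         578.13289671 239.89466741]
 [  0.           0.           1.        ]] [ 992.77556651 -490.20959976  930.63952573] [-2.38210251 -0.85058786  0.29482471]
```

View pics/top0.png

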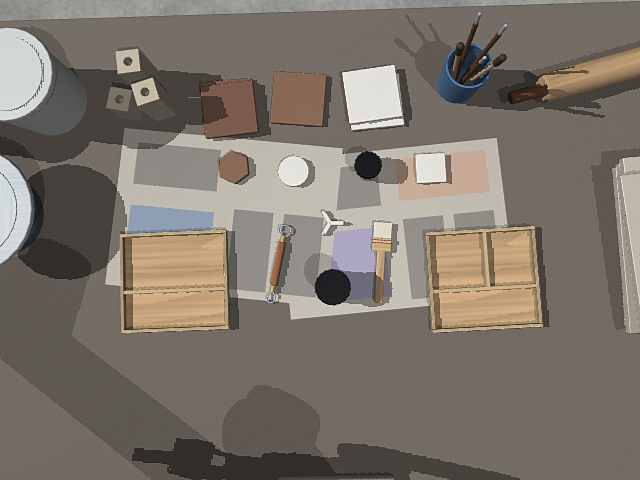

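View pics/scene0.png

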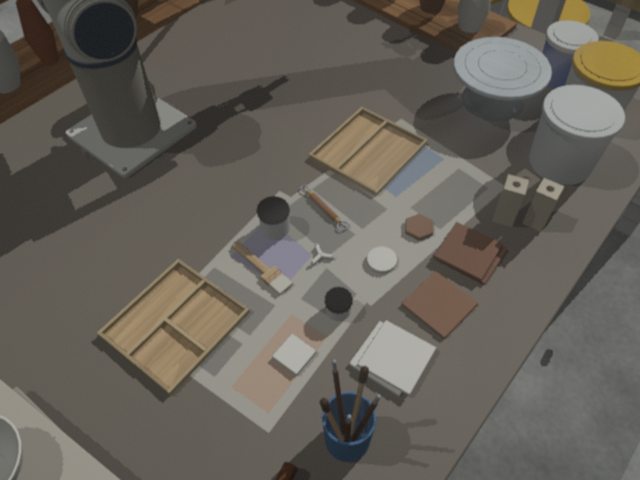

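The top view shows tray_two at about (175,280) and tray_three at (484,278). Stock: hex tile (234,167), round tile (293,171), small jar (368,165), square tile (431,168), loop tool (280,263), large jar (333,287), brush (381,262), plus a small white three-legged stilt at (331,222). Robot side is at the bottom.

```bash
cat > h.py <<'E'
import numpy as np,cv2
from scipy.spatial.transform import Rotation as R
def world(i,Rc=None,t=None):
    z=i["z_map"]; K=i["intrinsics"]; v,u=np.mgrid[:480,:640]
    p=np.dstack([(u-K[0,2])/K[0,0]*z,(v-K[1,2])/K[1,1]*z,z])
    if Rc is None: Rc=R.from_rotvec(i["orientation"]).as_matrix(); t=i["eye"]
    return p@Rc.T+t
def rect(P,m):
    n,l,s,c=cv2.connectedComponentsWithStats(m.astype(np.uint8))
    k=1+np.argmax(s[1:,4]); q=P[l==k]
    (x,y),(w,h),a=cv2.minAreaRect(q[:,:2].astype(np.float32))
    return q,np.round([x,y,w,h,a,np.median(q[:,2]),len(q)],1)
E
python3 - <<'E'
from h import *; import pickle
i=pickle.load(open("d0.pkl","rb"))["top"]; P=world(i)
roi=dict(tray2=(110,218,240,342),tray3=(418,218,552,340),sq=(408,145,455,190),hex=(212,145,256,190),round=(272,150,315,192),js=(346,145,390,185),jl=(305,262,358,310),brush=(362,215,400,310),loop=(258,220,302,310),stilt=(315,205,350,240))
for n,(a,b,c,d) in roi.items():
    m=np.zeros((480,640),bool); m[b:d,a:c]=1
    bg=np.median(P[b:d,a:c,2][P[b:d,a:c,2]<3]) if 1 else 0
    th=dict(js=38,jl=55).get(n,bg+5)
    q,r=rect(P,m&(P[...,2]>th)); print(n,r,"bg",round(bg,1),"mean",q.mean(0).round(1))
    if n in("brush","loop"):
        c0=q[:,:2]; mu=c0.mean(0); w=np.linalg.svd(c0-mu,full_matrices=0)[2][0]; s=(c0-mu)@w
        print("  axis",w,"ext",s.min(),s.max())
E
```

```text
tray2 [4.719e+02 1.898e+02 1.843e+02 4.058e+02 1.200e+00 1.360e+01 1.921e+03] bg 1.2 mean [465.8 291.6  19. ]
tray3 [ 458.6 -197.6  184.5  366.8    2.3   13.2 2249. ] bg 0.9 mean [ 461.8 -281.4   19.1]
sq [ 606.6 -105.8   73.1  287.2   36.8   11.6  879. ] bg 0.1 mean [ 669.3 -190.3   13.8]
hex [607.1  85.5 297.9  58.7  51.4  12.  753. ] bg 0.9 mean [679.2 176.6  19.9]
round [594.5  30.9 224.   56.2  24.4  11.8 741. ] bg 0.7 mean [668.4  64.5  21.2]
js [592.7 -54.2  48.3 216.   77.4  44.9 577. ] bg 0.1 mean [671.7 -71.6  49.8]
jl [ 455.    -4.    62.9   63.2   19.    64.9 1028. ] bg 0.5 mean [455.1  -3.8  72.2]
brush [ 500.9  -91.8  105.3  130.3   48.4   11.1 1020. ] bg 0.2 mean [509.8 -93.7  16.9]
  axis [-0.99507021  0.09917297] ext -61.97091122354135 87.5645431635912
loop [509.4  79.5 119.5 145.1  28.4  11.4 486. ] bg 0.7 mean [498.8  97.   13.2]
  axis [-0.97484326  0.2228915 ] ext -72.38743829598627 75.70260317671026
stilt [543.1  -6.6  41.  103.4  88.9  11.  170. ] bg 0.4 mean [570.7  -0.9  22.5]
```

```bash
python3 - <<'E'
from h import *; import pickle
i=pickle.load(open("d0.pkl","rb"))["top"]; P=world(i); ok=i["z_map"]>0
roi=dict(tray2=(110,218,240,342),tray3=(418,218,552,340),sq=(408,145,455,190),hex=(212,145,256,190),round=(272,150,315,192),js=(346,145,390,185),jl=(305,262,358,310),brush=(362,215,400,310),loop=(258,220,302,310),stilt=(315,205,350,240))
for n,(a,b,c,d) in roi.items():
    m=np.zeros((480,640),bool); m[b:d,a:c]=1
    th,hi=dict(js=(38,60),jl=(55,80),tray2=(9,25),tray3=(9,25)).get(n,(6,25))
    q,r=rect(P,m&ok&(P[...,2]>th)&(P[...,2]<hi)); print(n,r,"mean",q.mean(0).round(1))
    if n in("brush","loop"):
        c0=q[:,:2]; mu=c0.mean(0); w=np.linalg.svd(c0-mu,full_matrices=0)[2][0]; s=(c0-mu)@w; t=(c0-mu)@np.array([-w[1],w[0]])
        print("  axis",w,"ext",s.min(),s.max())
        for e in range(-80,90,10):
            k=(s>=e)&(s<e+10)
            if k.any(): print("   ",e,k.sum(),t[k].min().round(1),t[k].max().round(1),np.median(q[k,2]).round(1))
    if n=="hex":
        h=cv2.convexHull(q[:,:2].astype(np.float32))[:,0]
        A=np.radians(np.arange(0,180,2)); pr=[np.ptp(h@[np.cos(x),np.sin(x)]) for x in A]
        print(np.c_[np.degrees(A),pr].round(1)[::3].tolist())
E
```

```text
tray2 [4.697e+02 2.915e+02 1.843e+02 2.024e+02 1.200e+00 1.370e+01 1.779e+03] mean [465.4 292.8  13.7]
tray3 [ 461.9 -280.4  184.5  201.2    2.2   13.5 2051. ] mean [ 461.7 -282.4   13.4]
sq [ 670.2 -191.4   55.5   55.8    2.8   11.6  877. ] mean [ 669.7 -190.7   11.5]
hex [680.5 178.5  61.3  55.6   2.4  12.  747. ] mean [680.7 178.1  12. ]
[[0.0, 61.0], [6.0, 61.6], [12.0, 61.5], [18.0, 60.7], [24.0, 59.3], [30.0, 58.8], [36.0, 58.9], [42.0, 59.7], [48.0, 59.9], [54.0, 60.6], [60.0, 61.5], [66.0, 61.7], [72.0, 61.3], [78.0, 60.2], [84.0, 58.6], [90.0, 56.4], [96.0, 56.1], [102.0, 57.5], [108.0, 59.1], [114.0, 60.1], [120.0, 60.5], [126.0, 60.7], [132.0, 60.1], [138.0, 59.3], [144.0, 58.1], [150.0, 56.3], [156.0, 55.5], [162.0, 57.3], [168.0, 59.1], [174.0, 60.3]]
round [670.3  65.4  57.3  56.2  24.4  11.8 733. ] mean [670.2  65.3  11.8]
js [672.6 -72.   47.7  47.9  26.1  44.8 574. ] mean [672.6 -71.9  44.8]
jl [ 455.2   -3.2   63.3   62.4   62.3   64.8 1020. ] mean [454.8  -3.7  64.9]
brush [ 496.7  -95.1   35.8  148.3   88.2   11.1 1002. ] mean [509.9 -94.2  11.1]
  axis [-0.995839
[... 374 characters left out ...]
51 -7.3 8.0 11.3
    60 46 -7.8 8.2 11.3
    70 48 -7.7 7.7 11.2
    80 39 -7.3 7.9 10.6
loop [497.9 100.   24.6 148.1  75.5  11.4 480. ] mean [498.9  97.2  11.3]
  axis [-0.97540832  0.22040557] ext -72.31850058386401 75.76847375555884
    -80 12 -8.6 10.4 8.7
    -70 16 -12.9 11.7 7.7
    -60 24 -12.0 11.0 8.3
    -50 25 -4.7 3.9 9.6
    -40 39 -7.0 6.7 12.4
    -30 41 -7.4 6.7 11.9
    -20 40 -6.7 6.4 12.6
    -10 42 -7.0 6.4 12.1
    0 40 -7.0 6.6 13.3
    10 43 -7.5 6.7 12.1
    20 42 -7.3 6.5 11.8
    30 42 -7.2 6.9 12.1
    40 28 -5.6 5.6 10.9
    50 17 -6.4 4.4 9.3
    60 14 -8.0 7.9 8.5
    70 15 -7.7 7.6 8.1
stilt [576.5   1.7  40.8  45.8  28.5  11.  166. ] mean [571.6  -0.8  10.9]
```

```bash
cat >> h.py <<'E'
def go(x,y,z,yaw=None):
    from workcell import get_obs
    o=get_obs(); M=R.from_rotvec(o["orientation"]).as_matrix()
    cur=np.degrees(np.arctan2(M[1,1],M[0,1])); d=0 if yaw is None else (yaw-cur+180)%360-180
    if yaw is None: yaw=cur
    c,s=np.cos(np.radians(yaw)),np.sin(np.radians(yaw))
    T=np.array([[-s,-c][::1],[0,0]]) # unused
    ty=np.array([c,s,0]); tz=np.array([0,0,-1.]); tx=np.cross(ty,tz)
    D=np.array([x,y,z])-o["ee_pos"]
    print(f"t {o['t']:.1f} at {o['ee_pos'].round(1)} yaw {cur:.1f} tilt {np.degrees(np.arccos(-M[2,2])):.2f} j1 {o['qpos'][0]:.2f} j6 {o['qpos'][5]:.2f}")
    print("  turn rz total",round(-d/45,3),"then shift total (x100mm)",np.round(np.array([D@tx,D@ty,D@tz])/100,3))
E
sed -i '/unused/d' h.py
python3 - <<'E'
from h import *; import pickle
i=pickle.load(open("d0.pkl","rb"))["top"]; P=world(i); ok=i["z_map"]>0
q=P[ok&(P[...,2]>80)]
q=q[(q[:,0]>200)]
g={}
for p in q: k=(int(p[0]//50*50),int(p[1]//50*50)); g[k]=max(g.get(k,0),int(p[2]))
print(sorted(g.items()))
go(430,330,222,93); go(680.6,178.3,222,93)
E
```

```text
[((500, 500), 106), ((500, 550), 107), ((550, 500), 106), ((550, 550), 106), ((600, 500), 106), ((600, 550), 107), ((650, 500), 107), ((650, 550), 106), ((700, 450), 153), ((700, 500), 153), ((750, -300), 102), ((750, -250), 231), ((750, 250), 102), ((750, 300), 104), ((750, 450), 155), ((750, 500), 156), ((750, 550), 100), ((800, -300), 208), ((800, -250), 202), ((800, 250), 103), ((800, 300), 105), ((800, 350), 104), ((800, 400), 149), ((800, 450), 155), ((800, 500), 157), ((850, -300), 207), ((850, -250), 220), ((850, 300), 103), ((850, 350), 103), ((850, 450), 156), ((850, 500), 157)]
t 0.1 at [169.4 601.1 222. ] yaw 74.3 tilt 0.08 j1 1.28 j6 -0.02
  turn rz total -0.417 then shift total (x100mm) [-2.46  -2.843 -0.   ]
t 0.1 at [169.4 601.1 222. ] yaw 74.3 tilt 0.08 j1 1.28 j6 -0.02
  turn rz total -0.417 then shift total (x100mm) [-4.883 -4.49  -0.   ]
```

Call:
jog_arm(
  commands=[
    [0.8, [0, 0, 0], [0, 0, -0.139]],
    [0.8, [0, 0, 0], [0, 0, -0.139]],
    [0.8, [0, 0, 0], [0, 0, -0.139]],
    [0.8, [-0.25, -0.3, 0], [0, 0, 0]],
    [0.8, [-0.37, -0.42, 0], [0, 0, 0]],
    [0.8, [-0.37, -0.42, 0], [0, 0, 0]],
    [0.8, [-0.37, -0.42, 0], [0, 0, 0]],
    [0.8, [-0.37, -0.42, 0], [0, 0, 0]],
    [0.8, [-0.37, -0.42, 0], [0, 0, 0]],
    [0.8, [-0.37, -0.42, 0], [0, 0, 0]],
  ],
)

```text
t: 1.1
ee_pos: [406.9, 356.8, 222.5]
orientation: [0.083, -3.14, 0.0]
ft_force: [0.4, 0.6, -0.8]
width: 79.0
grasp_force: 0.0
```

Call:
jog_arm(
  commands=[
    [0.8, [-0.4, -0.3, 0.1], [0, 0, 0]],
    [0.8, [-0.4, -0.3, 0.1], [0, 0, 0]],
    [0.8, [-0.4, -0.3, 0.1], [0, 0, 0]],
    [0.8, [-0.4, -0.3, 0.1], [0, 0, 0]],
    [0.8, [-0.4, -0.2, 0.1], [0, 0, 0]],
    [0.8, [-0.2, -0.1, 0.1], [0, 0, 0]],
    [0.8, [0, 0, 0.1], [0, 0, 0]],
    [0.8, [0, 0, 0], [0, 0, 0]],
  ],
)

```text
t: 1.9
ee_pos: [628.6, 221.9, 151.1]
orientation: [0.081, -3.136, 0.002]
ft_force: [-1.4, -0.2, 0.0]
width: 79.1
grasp_force: 0.0
```

```bash
python3 -c "
from h import *; go(680.6,178.3,80,93); go(680.6,178.3,5,93)"
```

```text
t 1.9 at [628.6 221.9 151.1] yaw 93.0 tilt 0.25 j1 0.32 j6 -1.30
  turn rz total -0.001 then shift total (x100mm) [-0.496 -0.463  0.711]
t 1.9 at [628.6 221.9 151.1] yaw 93.0 tilt 0.25 j1 0.32 j6 -1.30
  turn rz total -0.001 then shift total (x100mm) [-0.496 -0.463  1.461]
```

Call:
jog_arm(
  commands=[
    [0.7, [-0.25, -0.23, 0], [0, 0, 0]],
    [0.7, [-0.246, -0.233, 0.1], [0, 0, 0]],
    [0.7, [0, 0, 0.25], [0, 0, 0]],
    [0.7, [0, 0, 0.25], [0, 0, 0]],
    [0.7, [0, 0, 0.1], [0, 0, 0]],
    [0.7, [0, 0, 0], [0, 0, 0]],
    [0.7, [0, 0, 0], [0, 0, 0]],
  ],
)

```text
t: 2.6
ee_pos: [682.3, 179.9, 84.5]
orientation: [-0.085, 3.14, 0.0]
ft_force: [0.0, 0.9, 0.8]
width: 75.0
grasp_force: 0.0
```

```bash
python3 - <<'E'
from h import *; from workcell import *
go(680.6,178.3,5,93)
o=get_obs(); i=get_image("wrist"); cv2.imwrite("pics/w1.png",i["image"])
T=R.from_rotvec(o["orientation"]).as_matrix(); M=i["mount"]
P=world(i,T@M[:3,:3],T@M[:3,3]+o["ee_pos"])
m=(i["z_map"]>0)&(P[...,2]>6)&(P[...,2]<25)&(abs(P[...,0]-680)<45)&(abs(P[...,1]-178)<45)
print(rect(P,m)[1])
E
```

```text
t 2.6 at [682.3 179.9  84.5] yaw 93.1 tilt 0.05 j1 0.24 j6 -1.38
  turn rz total 0.002 then shift total (x100mm) [ 0.018 -0.015  0.795]
[6.804e+02 1.791e+02 6.300e+01 5.510e+01 5.100e+00 1.090e+01 5.912e+03]
```

View pics/w1.png

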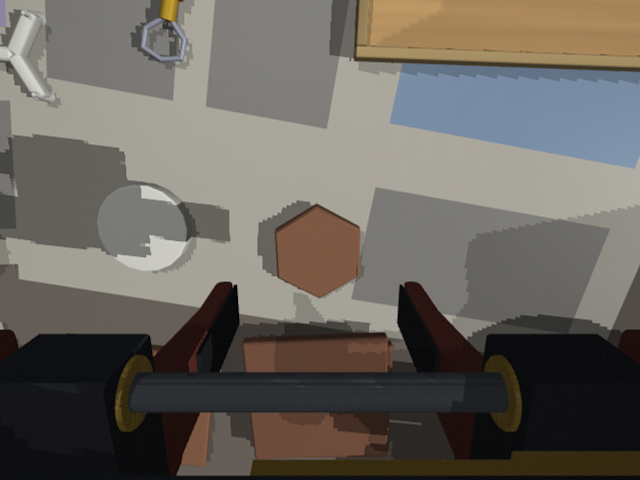

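The wrist view shows the hex tile at about (318,250), centred between the fingers, and its depth position agrees with the top camera. Descending.

Call:
jog_arm(
  commands=[
    [0.7, [0.018, -0.01, 0.2], [0, 0, 0]],
    [0.7, [0, 0, 0.25], [0, 0, 0]],
    [0.7, [0, 0, 0.2], [0, 0, 0]],
    [0.7, [0, 0, 0.1], [0, 0, 0]],
    [0.7, [0, 0, 0.055], [0, 0, 0]],
    [0.7, [0, 0, 0], [0, 0, 0]],
    [0.7, [0, 0, 0], [0, 0, 0]],
  ],
)

```text
t: 3.35
ee_pos: [681.3, 178.0, 3.7]
orientation: [-0.083, 3.139, 0.0]
ft_force: [-0.1, 0.6, 0.3]
width: 74.6
grasp_force: 0.0
```

Call:
jog_arm(
  commands=[
    [-1, [0, 0, 0], [0, 0, 0]],
    [-1, [0, 0, 0], [0, 0, 0]],
    [-1, [0, 0, 0], [0, 0, 0]],
    [-1, [0, 0, 0], [0, 0, 0]],
    [-1, [0, 0, 0], [0, 0, 0]],
    [-1, [0, 0, 0], [0, 0, 0]],
  ],
)

```text
t: 3.95
ee_pos: [681.0, 178.0, 3.6]
orientation: [-0.083, 3.14, 0.0]
ft_force: [-1.4, 0.7, 5.8]
width: 54.4
grasp_force: 29.9
```

```bash
python3 -c "
from h import *; go(505.7,292.3,80); go(505.7,292.3,8)"
```

```text
t 4.0 at [681.  178.    3.6] yaw 93.0 tilt 0.05 j1 0.24 j6 -1.38
  turn rz total 0.0 then shift total (x100mm) [ 1.691  1.234 -0.764]
t 4.0 at [681.  178.    3.6] yaw 93.0 tilt 0.05 j1 0.24 j6 -1.38
  turn rz total 0.0 then shift total (x100mm) [ 1.691  1.234 -0.044]
```

Call:
jog_arm(
  commands=[
    [-1, [0, 0, -0.1], [0, 0, 0]],
    [-1, [0, 0, -0.2], [0, 0, 0]],
    [-1, [0, 0, -0.2], [0, 0, 0]],
    [-1, [0.1, 0.1, -0.2], [0, 0, 0]],
    [-1, [0.3, 0.2, -0.064], [0, 0, 0]],
    [-1, [0.3, 0.22, 0], [0, 0, 0]],
    [-1, [0.3, 0.22, 0], [0, 0, 0]],
    [-1, [0.3, 0.22, 0], [0, 0, 0]],
    [-1, [0.24, 0.18, 0], [0, 0, 0]],
    [-1, [0.15, 0.094, 0], [0, 0, 0]],
  ],
)

```text
t: 4.95
ee_pos: [503.9, 293.3, 80.7]
orientation: [-0.085, 3.14, 0.001]
ft_force: [0.5, 0.2, -0.1]
width: 54.8
grasp_force: 29.9
```

Call:
jog_arm(
  commands=[
    [-1, [0, 0, 0.2], [0, 0, 0]],
    [-1, [0, 0, 0.2], [0, 0, 0]],
    [-1, [0, 0, 0.1], [0, 0, 0]],
    [-1, [0, 0, 0], [0, 0, 0]],
    [-1, [0, 0, 0], [0, 0, 0]],
  ],
)

```text
t: 5.45
ee_pos: [505.9, 292.0, 29.8]
orientation: [-0.082, 3.14, 0.0]
ft_force: [0.1, 0.9, -0.1]
width: 54.5
grasp_force: 29.9
```

```bash
python3 -c "
from h import *; go(505.7,292.3,7.5)"
```

```text
t 5.5 at [505.9 292.   29.8] yaw 93.0 tilt 0.02 j1 0.50 j6 -1.12
  turn rz total 0.0 then shift total (x100mm) [0.002 0.003 0.223]
```

Call:
jog_arm(
  commands=[
    [-1, [0, 0, 0.1], [0, 0, 0]],
    [-1, [0, 0, 0.08], [0, 0, 0]],
    [-1, [0, 0, 0.042], [0, 0, 0]],
    [-1, [0, 0, 0.005], [0, 0, 0]],
    [-1, [0, 0, 0], [0, 0, 0]],
    [0.4, [0, 0, 0], [0, 0, 0]],
    [0.5, [0, 0, 0], [0, 0, 0]],
    [0.5, [0, 0, 0], [0, 0, 0]],
    [0.5, [0, 0, 0], [0, 0, 0]],
  ],
)

```text
t: 6.35
ee_pos: [505.4, 292.2, 6.7]
orientation: [-0.083, 3.14, 0.0]
ft_force: [0.5, -0.5, 0.7]
width: 65.6
grasp_force: 0.0
```

Call:
jog_arm(
  commands=[
    [0.5, [0, 0, -0.1], [0, 0, 0]],
    [0.5, [0, 0, -0.2], [0, 0, 0]],
    [0.5, [0, 0, -0.3], [0, 0, 0]],
    [0.5, [0, 0, -0.3], [0, 0, 0]],
    [0.5, [0, 0, -0.1], [0, 0, 0]],
    [0.5, [0, 0, 0], [0, 0, 0]],
  ],
)

```text
t: 6.95
ee_pos: [506.4, 292.7, 108.6]
orientation: [-0.083, 3.137, 0.003]
ft_force: [0.1, -0.7, -0.3]
width: 65.9
grasp_force: 0.0
```

```bash
python3 -c "
from h import *; go(498,97.2,100,77.3)
from workcell import *
i=get_image('top');P=world(i);m=(i['z_map']>0)&(P[...,2]>10)&(P[...,2]<25)&(abs(P[...,0]-506)<43)&(abs(P[...,1]-292)<80);print(rect(P,m)[1])"
```

```text
t 7.0 at [506.4 292.7 108.6] yaw 93.0 tilt 0.22 j1 0.50 j6 -1.12
  turn rz total 0.349 then shift total (x100mm) [-0.348 -1.926  0.086]Traceback (most recent call last):
  File "<string>", line 4, in <module>
    i=get_image('top');P=world(i);m=(i['z_map']>0)&(P[...,2]>10)&(P[...,2]<25)&(abs(P[...,0]-506)<43)&(abs(P[...,1]-292)<80);print(rect(P,m)[1])
                                                                                                                                   ~~~~^^^^^
  File "h.py", line 10, in rect
    k=1+np.argmax(s[1:,4]); q=P[l==k]
        ~~~~~~~~~^^^^^^^^^
    return _wrapfunc(a, 'argmax', axis=axis, out=out, **kwds)
    return bound(*args, **kwds)
ValueError: attempt to get argmax of an empty sequence
```

Call:
jog_arm(
  commands=[
    [-0.1, [0, 0, 0], [0, 0, 0.175]],
    [-0.1, [0, 0, 0], [0, 0, 0.174]],
    [-0.1, [-0.04, -0.25, 0], [0, 0, 0]],
    [-0.1, [-0.07, -0.4, 0], [0, 0, 0]],
    [-0.1, [-0.07, -0.4, 0], [0, 0, 0]],
    [-0.1, [-0.07, -0.4, 0], [0, 0, 0]],
    [-0.1, [-0.07, -0.3, 0.2], [0, 0, 0]],
    [-0.1, [-0.028, -0.176, 0.2], [0, 0, 0]],
    [-0.1, [0, 0, 0.1], [0, 0, 0]],
    [-0.1, [0, 0, 0], [0, 0, 0]],
  ],
)

```text
t: 8.0
ee_pos: [495.3, 96.3, 54.5]
orientation: [-0.348, -3.118, 0.002]
ft_force: [-0.6, 0.4, -0.1]
width: 39.6
grasp_force: 0.0
```

```bash
python3 -c "
from h import *; go(497.5,97.5,3.5,77.3)
from workcell import *
i=get_image('top');P=world(i);m=(i['z_map']>0)&(P[...,2]>10)&(P[...,2]<25)&(abs(P[...,0]-506)<43)&(abs(P[...,1]-292)<80);print(rect(P,m)[1])"
```

```text
t 8.0 at [495.3  96.3  54.5] yaw 77.3 tilt 0.26 j1 0.17 j6 -1.18
  turn rz total -0.001 then shift total (x100mm) [-0.018  0.016  0.51 ]
[506.5 296.5  46.1  59.5  78.1  15.  643. ]
```

Call:
jog_arm(
  commands=[
    [-0.1, [-0.015, 0.01, 0.15], [0, 0, 0]],
    [-0.1, [0, 0, 0.2], [0, 0, 0]],
    [-0.1, [0, 0, 0.1], [0, 0, 0]],
    [-0.1, [0, 0, 0.055], [0, 0, 0]],
    [-0.1, [0, 0, 0], [0, 0, 0]],
    [-1, [0, 0, 0], [0, 0, 0]],
    [-1, [0, 0, 0], [0, 0, 0]],
    [-1, [0, 0, 0], [0, 0, 0]],
    [-1, [0, 0, 0], [0, 0, 0]],
    [-1, [0, 0, 0], [0, 0, 0]],
  ],
)

```text
t: 9.05
ee_pos: [499.1, 97.3, 6.6]
orientation: [0.347, 3.121, 0.0]
ft_force: [0.4, 0.5, 5.4]
width: 13.6
grasp_force: 30.0
```

```bash
python3 -c "
from h import *; go(416.7,290.4,80,1.2)"
```

```text
t 9.1 at [499.1  97.3   6.6] yaw 77.3 tilt 0.05 j1 0.17 j6 -1.18
  turn rz total 1.691 then shift total (x100mm) [ 1.948 -0.783 -0.734]
```

Call:
jog_arm(
  commands=[
    [-1, [0, 0, -0.1], [0, 0, 0]],
    [-1, [0, 0, -0.2], [0, 0, 0]],
    [-1, [0, 0, -0.3], [0, 0, 0]],
    [-1, [0, 0, -0.3], [0, 0, 0.05]],
    [-1, [0, 0, -0.1], [0, 0, 0.141]],
    [-1, [0, 0, 0], [0, 0, 0.15]],
    [-1, [0, 0, 0], [0, 0, 0.15]],
    [-1, [0, 0, 0], [0, 0, 0.15]],
    [-1, [0, 0, 0], [0, 0, 0.15]],
    [-1, [0, 0, 0], [0, 0, 0.15]],
  ],
)

```text
t: 10.05
ee_pos: [498.5, 97.2, 106.7]
orientation: [1.458, 2.783, 0.0]
ft_force: [-0.2, 0.0, -0.2]
width: 13.8
grasp_force: 30.0
```

Call:
jog_arm(
  commands=[
    [-1, [0, 0, 0], [0, 0, 0.15]],
    [-1, [0, 0, 0], [0, 0, 0.15]],
    [-1, [0, 0, 0], [0, 0, 0.15]],
    [-1, [0, 0, 0], [0, 0, 0.15]],
    [-1, [0, 0, 0], [0, 0, 0.15]],
    [-1, [0.15, -0.05, 0], [0, 0, 0]],
    [-1, [0.3, -0.1, 0], [0, 0, 0]],
    [-1, [0.35, -0.15, 0], [0, 0, 0]],
    [-1, [0.35, -0.15, 0], [0, 0, 0]],
    [-1, [0.35, -0.15, 0], [0, 0, 0]],
  ],
)

```text
t: 11.05
ee_pos: [434.8, 246.9, 106.7]
orientation: [2.198, 2.244, 0.0]
ft_force: [-0.2, -0.3, 0.5]
width: 13.6
grasp_force: 30.0
```

Call:
jog_arm(
  commands=[
    [-1, [0.3, -0.13, 0], [0, 0, 0]],
    [-1, [0.148, -0.053, 0.2], [0, 0, 0]],
    [-1, [0, 0, 0.3], [0, 0, 0]],
    [-1, [0, 0, 0.2], [0, 0, 0]],
    [-1, [0, 0, 0], [0, 0, 0]],
    [-1, [0, 0, 0], [0, 0, 0]],
  ],
)

```text
t: 11.65
ee_pos: [416.2, 290.2, 36.6]
orientation: [-2.198, -2.245, 0.001]
ft_force: [-1.1, -0.4, -0.1]
width: 13.5
grasp_force: 30.0
```

```bash
python3 - <<'E'
from h import *; from workcell import *
go(416.7,290.4,10,1.2)
for n in("wrist","top"):
  o=get_obs(); i=get_image(n); cv2.imwrite(f"pics/{n}2.png",i["image"])
E
```

```text
t 11.7 at [416.2 290.2  36.6] yaw 1.2 tilt 0.03 j1 0.59 j6 0.56
  turn rz total 0.0 then shift total (x100mm) [0.002 0.005 0.266]
```

View pics/wrist2.png

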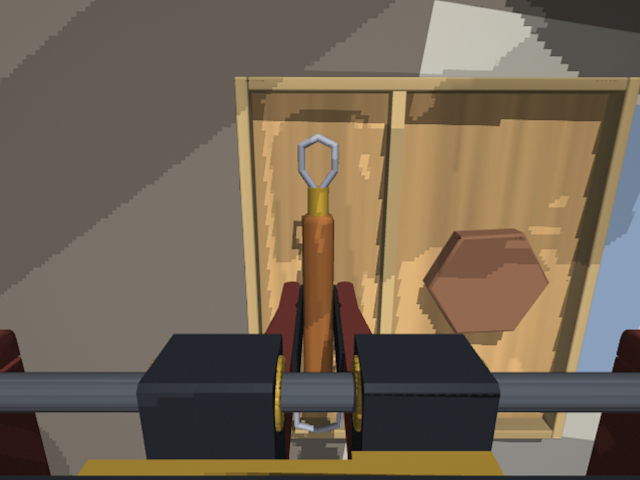

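The loop tool (around (318,270)) is held straight over its channel, and the hex tile lies in the wide compartment at (487,280). Lower and release.

Call:
jog_arm(
  commands=[
    [-1, [0, 0, 0.12], [0, 0, 0]],
    [-1, [0, 0, 0.08], [0, 0, 0]],
    [-1, [0, 0, 0.045], [0, 0, 0]],
    [-1, [0, 0, 0.018], [0, 0, 0]],
    [-1, [0, 0, 0], [0, 0, 0]],
    [-0.5, [0, 0, 0], [0, 0, 0]],
    [-0.4, [0, 0, 0], [0, 0, 0]],
    [-0.4, [0, 0, 0], [0, 0, 0]],
    [-0.4, [0, 0, 0], [0, 0, 0]],
  ],
)

```text
t: 12.65
ee_pos: [416.3, 290.3, 9.8]
orientation: [2.198, 2.245, 0.0]
ft_force: [0.3, 0.2, -0.6]
width: 26.5
grasp_force: 0.0
```

Call:
jog_arm(
  commands=[
    [-0.4, [0, 0, -0.1], [0, 0, 0]],
    [-0.4, [0, 0, -0.2], [0, 0, 0]],
    [-0.4, [0, 0, -0.3], [0, 0, 0]],
    [-0.4, [0, 0, -0.35], [0, 0, 0]],
    [-0.4, [0, 0, -0.25], [0, 0, 0]],
    [-0.4, [0, 0, 0], [0, 0, 0]],
  ],
)

```text
t: 13.25
ee_pos: [418.2, 291.7, 133.7]
orientation: [2.197, 2.244, 0.011]
ft_force: [0.3, -0.5, -0.1]
width: 26.2
grasp_force: 0.0
```

```bash
python3 - <<'E'
from h import *; go(498,-93.2,120,84.8)
E
```

```text
t 13.2 at [418.2 291.7 133.7] yaw 1.2 tilt 0.40 j1 0.59 j6 0.56
  turn rz total -1.857 then shift total (x100mm) [-1.143 -3.761  0.137]
```

Call:
jog_arm(
  commands=[
    [-0.1, [0, 0, 0], [0, 0, -0.186]],
    [-0.1, [0, 0, 0], [0, 0, -0.186]],
    [-0.1, [0, 0, 0], [0, 0, -0.186]],
    [-0.1, [0, 0, 0], [0, 0, -0.186]],
    [-0.1, [0, 0, 0], [0, 0, -0.186]],
    [-0.1, [0, 0, 0], [0, 0, -0.186]],
    [-0.1, [0, 0, 0], [0, 0, -0.186]],
    [-0.1, [0, 0, 0], [0, 0, -0.186]],
    [-0.1, [0, 0, 0], [0, 0, -0.186]],
    [-0.1, [0, 0, 0], [0, 0, -0.183]],
  ],
)

```text
t: 14.25
ee_pos: [415.7, 289.9, 129.1]
orientation: [-0.133, -3.138, 0.001]
ft_force: [-0.3, -0.3, 0.6]
width: 39.4
grasp_force: 0.0
```

Call:
jog_arm(
  commands=[
    [-0.1, [-0.1, -0.3, 0], [0, 0, 0]],
    [-0.1, [-0.12, -0.4, 0], [0, 0, 0]],
    [-0.1, [-0.12, -0.45, 0], [0, 0, 0]],
    [-0.1, [-0.12, -0.45, 0], [0, 0, 0]],
    [-0.1, [-0.12, -0.45, 0], [0, 0, 0]],
    [-0.1, [-0.12, -0.45, 0], [0, 0, 0]],
    [-0.1, [-0.12, -0.45, 0], [0, 0, 0]],
    [-0.1, [-0.12, -0.4, 0], [0, 0, 0]],
    [-0.1, [-0.12, -0.26, 0.1], [0, 0, 0]],
    [-0.1, [-0.06, -0.14, 0.2], [0, 0, 0]],
  ],
)

```text
t: 15.25
ee_pos: [495.1, -95.9, 100.2]
orientation: [0.147, 3.135, -0.001]
ft_force: [0.2, 0.1, 0.0]
width: 39.3
grasp_force: 0.0
```

Call:
jog_arm(
  commands=[
    [-0.1, [0, 0, 0.2], [0, 0, 0]],
    [-0.1, [0, 0, 0], [0, 0, 0]],
    [-0.1, [0, 0, 0], [0, 0, 0]],
    [-0.1, [0, 0, 0], [0, 0, 0]],
  ],
)

```text
t: 15.65
ee_pos: [493.9, -93.0, 80.5]
orientation: [0.142, 3.138, -0.0]
ft_force: [-0.2, 0.3, 0.6]
width: 39.7
grasp_force: 0.0
```

```bash
python3 - <<'E'
from h import *; from workcell import *
go(494.5,-92.8,4,84.8)
i=get_image("wrist"); cv2.imwrite(f"pics/w3.png",i["image"])
E
```

```text
t 15.7 at [493.9 -93.   80.5] yaw 84.8 tilt 0.03 j1 -0.21 j6 -1.69
  turn rz total 0.0 then shift total (x100mm) [-0.006  0.002  0.765]
```

View pics/w3.png

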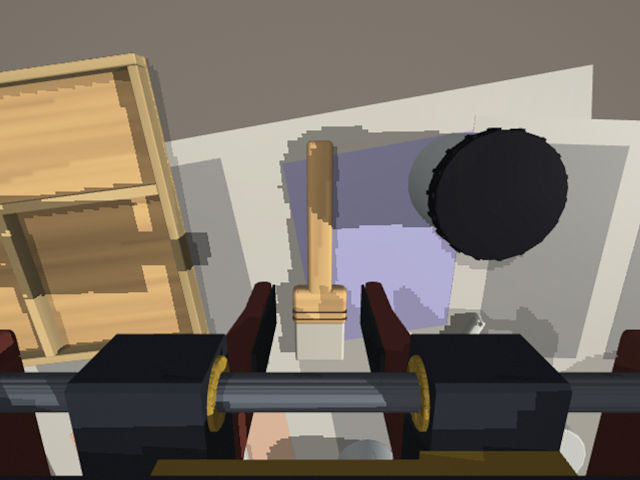

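The brush is centred between the fingers (handle at about (320,215), head (320,320)), and the large jar at (498,195) is clear to the side. Descend and grip.

Call:
jog_arm(
  commands=[
    [-0.1, [0, 0, 0.2], [0, 0, 0]],
    [-0.1, [0, 0, 0.25], [0, 0, 0]],
    [-0.1, [0, 0, 0.18], [0, 0, 0]],
    [-0.1, [0, 0, 0.1], [0, 0, 0]],
    [-0.1, [0, 0, 0.035], [0, 0, 0]],
    [-0.1, [0, 0, 0], [0, 0, 0]],
    [-1, [0, 0, 0], [0, 0, 0]],
    [-1, [0, 0, 0], [0, 0, 0]],
    [-1, [0, 0, 0], [0, 0, 0]],
    [-1, [0, 0, 0], [0, 0, 0]],
  ],
)

```text
t: 16.7
ee_pos: [494.1, -93.4, 3.9]
orientation: [0.143, 3.137, -0.0]
ft_force: [-0.2, -0.3, 4.4]
width: 15.3
grasp_force: 30.0
```

```bash
python3 - <<'E'
from h import *; from workcell import *
go(408.9,-280,100,2.2)
E
```

```text
t 16.7 at [494.1 -93.4   3.9] yaw 84.8 tilt 0.05 j1 -0.21 j6 -1.69
  turn rz total 1.835 then shift total (x100mm) [-1.832 -0.923 -0.961]
```

Call:
jog_arm(
  commands=[
    [-1, [0, 0, -0.1], [0, 0, 0]],
    [-1, [0, 0, -0.2], [0, 0, 0]],
    [-1, [0, 0, -0.3], [0, 0, 0]],
    [-1, [0, 0, -0.3], [0, 0, 0]],
    [-1, [0, 0, -0.2], [0, 0, 0.035]],
    [-1, [0, 0, 0], [0, 0, 0.15]],
    [-1, [0, 0, 0], [0, 0, 0.15]],
    [-1, [0, 0, 0], [0, 0, 0.15]],
    [-1, [0, 0, 0], [0, 0, 0.15]],
    [-1, [0, 0, 0], [0, 0, 0.15]],
  ],
)

```text
t: 17.7
ee_pos: [493.6, -93.3, 114.0]
orientation: [1.095, 2.944, 0.0]
ft_force: [-0.2, 0.3, -1.0]
width: 15.5
grasp_force: 30.0
```

Call:
jog_arm(
  commands=[
    [-1, [0, 0, 0], [0, 0, 0.15]],
    [-1, [0, 0, 0], [0, 0, 0.15]],
    [-1, [0, 0, 0], [0, 0, 0.15]],
    [-1, [0, 0, 0], [0, 0, 0.15]],
    [-1, [0, 0, 0], [0, 0, 0.15]],
    [-1, [0, 0, 0], [0, 0, 0.15]],
    [-1, [0, 0, 0], [0, 0, 0.15]],
    [-1, [-0.15, -0.08, 0], [0, 0, 0]],
    [-1, [-0.3, -0.15, 0], [0, 0, 0]],
    [-1, [-0.35, -0.17, 0], [0, 0, 0]],
  ],
)

```text
t: 18.7
ee_pos: [456.6, -175.0, 114.0]
orientation: [2.175, 2.266, 0.0]
ft_force: [0.2, -1.1, -0.2]
width: 15.8
grasp_force: 30.0
```

Call:
jog_arm(
  commands=[
    [-1, [-0.35, -0.17, 0], [0, 0, 0]],
    [-1, [-0.35, -0.17, 0], [0, 0, 0]],
    [-1, [-0.2, -0.1, 0.1], [0, 0, 0]],
    [-1, [-0.132, -0.083, 0.25], [0, 0, 0]],
    [-1, [0, 0, 0.3], [0, 0, 0]],
    [-1, [0, 0, 0.1], [0, 0, 0]],
    [-1, [0, 0, 0], [0, 0, 0]],
    [-1, [0, 0, 0], [0, 0, 0]],
  ],
)

```text
t: 19.5
ee_pos: [409.0, -279.8, 39.1]
orientation: [2.177, 2.264, 0.0]
ft_force: [-0.1, -0.3, 0.2]
width: 15.8
grasp_force: 30.0
```

```bash
python3 - <<'E'
from h import *; from workcell import *
go(408.9,-280,7.3,2.2)
i=get_image("wrist"); cv2.imwrite(f"pics/w4.png",i["image"])
E
```

```text
t 19.5 at [ 409.  -279.8   39.1] yaw 2.2 tilt 0.03 j1 -0.62 j6 -0.66
  turn rz total 0.001 then shift total (x100mm) [-0.002 -0.001  0.318]
```

View pics/w4.png

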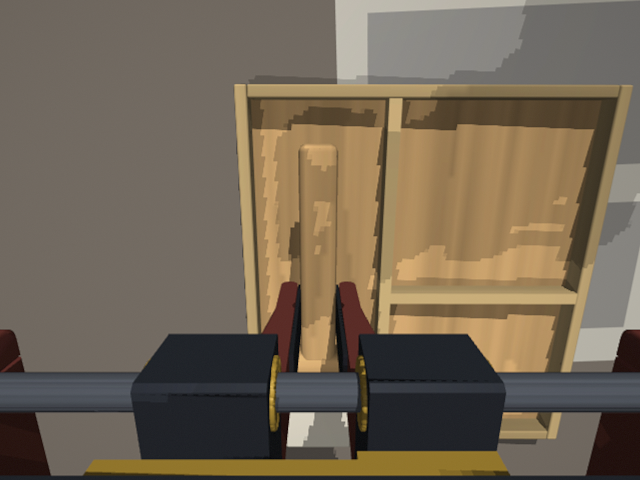

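The brush (handle at about (318,240)) is straight over its channel. Lower and release.

Call:
jog_arm(
  commands=[
    [-1, [0, 0, 0.15], [0, 0, 0]],
    [-1, [0, 0, 0.1], [0, 0, 0]],
    [-1, [0, 0, 0.045], [0, 0, 0]],
    [-1, [0, 0, 0.023], [0, 0, 0]],
    [-1, [0, 0, 0], [0, 0, 0]],
    [-0.45, [0, 0, 0], [0, 0, 0]],
    [-0.4, [0, 0, 0], [0, 0, 0]],
    [-0.4, [0, 0, 0], [0, 0, 0]],
    [-0.4, [0, 0, 0], [0, 0, 0]],
  ],
)

```text
t: 20.45
ee_pos: [408.6, -280.0, 6.6]
orientation: [2.178, 2.264, 0.0]
ft_force: [0.3, -0.4, -0.6]
width: 26.2
grasp_force: 0.0
```

Call:
jog_arm(
  commands=[
    [-0.4, [0, 0, -0.1], [0, 0, 0]],
    [-0.4, [0, 0, -0.2], [0, 0, 0]],
    [-0.4, [0, 0, -0.3], [0, 0, 0]],
    [-0.4, [0, 0, -0.35], [0, 0, 0]],
    [-0.4, [0, 0, -0.25], [0, 0, 0]],
    [-0.4, [0, 0, 0], [0, 0, 0]],
    [0.7, [0, 0, 0], [0, 0, 0]],
  ],
)

```text
t: 21.15
ee_pos: [408.7, -280.0, 127.2]
orientation: [2.177, 2.263, 0.0]
ft_force: [-0.1, 0.6, -0.6]
width: 31.2
grasp_force: 0.0
```

```bash
python3 - <<'E'
from h import *; go(670.2,-191.2,100,92.8)
E
```

```text
t 21.1 at [ 408.7 -280.   127.2] yaw 2.2 tilt 0.09 j1 -0.62 j6 -0.66
  turn rz total -2.013 then shift total (x100mm) [-2.655  0.759  0.272]
```

Call:
jog_arm(
  commands=[
    [0.7, [0, 0, 0], [0, 0, -0.183]],
    [0.7, [0, 0, 0], [0, 0, -0.183]],
    [0.7, [0, 0, 0], [0, 0, -0.183]],
    [0.7, [0, 0, 0], [0, 0, -0.183]],
    [0.7, [0, 0, 0], [0, 0, -0.183]],
    [0.7, [0, 0, 0], [0, 0, -0.183]],
    [0.7, [0, 0, 0], [0, 0, -0.183]],
    [0.7, [0, 0, 0], [0, 0, -0.183]],
    [0.7, [0, 0, 0], [0, 0, -0.183]],
    [0.7, [0, 0, 0], [0, 0, -0.183]],
  ],
)

```text
t: 22.15
ee_pos: [407.5, -279.2, 125.0]
orientation: [-0.14, -3.136, -0.003]
ft_force: [-0.2, 0.5, -0.3]
width: 74.4
grasp_force: 0.0
```

Call:
jog_arm(
  commands=[
    [0.7, [0, 0, 0], [0, 0, -0.183]],
    [0.7, [-0.25, 0.08, 0], [0, 0, 0]],
    [0.7, [-0.4, 0.1, 0], [0, 0, 0]],
    [0.7, [-0.4, 0.1, 0], [0, 0, 0]],
    [0.7, [-0.4, 0.1, 0], [0, 0, 0]],
    [0.7, [-0.4, 0.12, 0], [0, 0, 0]],
    [0.7, [-0.4, 0.12, 0], [0, 0, 0]],
    [0.7, [-0.3, 0.1, 0.1], [0, 0, 0]],
    [0.7, [-0.105, 0.04, 0.2], [0, 0, 0]],
    [0.7, [0, 0, 0.2], [0, 0, 0]],
  ],
)

```text
t: 23.15
ee_pos: [671.0, -189.6, 73.9]
orientation: [0.079, -3.14, -0.001]
ft_force: [-0.8, -0.3, -1.3]
width: 74.7
grasp_force: 0.0
```

Call:
jog_arm(
  commands=[
    [0.7, [0, 0, 0.1], [0, 0, 0]],
    [0.7, [0, 0, 0], [0, 0, 0]],
    [0.7, [0, 0, 0], [0, 0, 0]],
    [0.7, [0, 0, 0], [0, 0, 0]],
  ],
)

```text
t: 23.55
ee_pos: [670.4, -191.5, 67.5]
orientation: [-0.076, 3.139, -0.001]
ft_force: [0.1, 0.2, 1.2]
width: 74.4
grasp_force: 0.0
```

```bash
python3 - <<'E'
from h import *; go(670.2,-191.2,4,92.8)
E
```

```text
t 23.6 at [ 670.4 -191.5   67.5] yaw 92.8 tilt 0.07 j1 -0.30 j6 -1.91
  turn rz total -0.001 then shift total (x100mm) [0.001 0.003 0.635]
```

Call:
jog_arm(
  commands=[
    [0.7, [0, 0, 0.2], [0, 0, 0]],
    [0.7, [0, 0, 0.25], [0, 0, 0]],
    [0.7, [0, 0, 0.13], [0, 0, 0]],
    [0.7, [0, 0, 0.055], [0, 0, 0]],
    [0.7, [0, 0, 0], [0, 0, 0]],
    [-1, [0, 0, 0], [0, 0, 0]],
    [-1, [0, 0, 0], [0, 0, 0]],
    [-1, [0, 0, 0], [0, 0, 0]],
    [-1, [0, 0, 0], [0, 0, 0]],
    [-1, [0, 0, 0], [0, 0, 0]],
  ],
)

```text
t: 24.55
ee_pos: [670.6, -191.2, 4.0]
orientation: [-0.076, 3.139, -0.001]
ft_force: [-0.9, 0.2, 6.4]
width: 54.6
grasp_force: 30.0
```

```bash
python3 - <<'E'
from h import *; go(496.1,-234,80,92.2)
E
```

```text
t 24.6 at [ 670.6 -191.2    4. ] yaw 92.8 tilt 0.08 j1 -0.29 j6 -1.91
  turn rz total 0.013 then shift total (x100mm) [ 1.76 -0.36 -0.76]
```

Call:
jog_arm(
  commands=[
    [-1, [0, 0, -0.1], [0, 0, 0]],
    [-1, [0, 0, -0.2], [0, 0, 0]],
    [-1, [0, 0, -0.3], [0, 0, 0.013]],
    [-1, [0.1, -0.02, -0.16], [0, 0, 0]],
    [-1, [0.3, -0.06, 0], [0, 0, 0]],
    [-1, [0.35, -0.07, 0], [0, 0, 0]],
    [-1, [0.35, -0.07, 0], [0, 0, 0]],
    [-1, [0.35, -0.07, 0], [0, 0, 0]],
    [-1, [0.2, -0.05, 0], [0, 0, 0]],
    [-1, [0.11, -0.02, 0.1], [0, 0, 0]],
  ],
)

```text
t: 25.55
ee_pos: [495.1, -234.8, 71.1]
orientation: [-0.059, 3.138, -0.002]
ft_force: [1.0, -1.2, -0.6]
width: 55.0
grasp_force: 30.0
```

Call:
jog_arm(
  commands=[
    [-1, [0, 0, 0.2], [0, 0, 0]],
    [-1, [0, 0, 0.15], [0, 0, 0]],
    [-1, [0, 0, 0.05], [0, 0, 0]],
    [-1, [0, 0, 0], [0, 0, 0]],
    [-1, [0, 0, 0], [0, 0, 0]],
    [-1, [0, 0, 0], [0, 0, 0]],
  ],
)

```text
t: 26.15
ee_pos: [496.2, -233.9, 29.5]
orientation: [-0.061, 3.14, -0.001]
ft_force: [0.1, 0.1, -0.4]
width: 54.6
grasp_force: 30.0
```

```bash
python3 - <<'E'
from h import *; from workcell import *
go(496.1,-234,7.4,92.2)
i=get_image("wrist"); cv2.imwrite(f"pics/w5.png",i["image"])
E
```

```text
t 26.1 at [ 496.2 -233.9   29.5] yaw 92.2 tilt 0.06 j1 -0.46 j6 -2.07
  turn rz total 0.001 then shift total (x100mm) [ 0.001 -0.001  0.221]
```

View pics/w5.png

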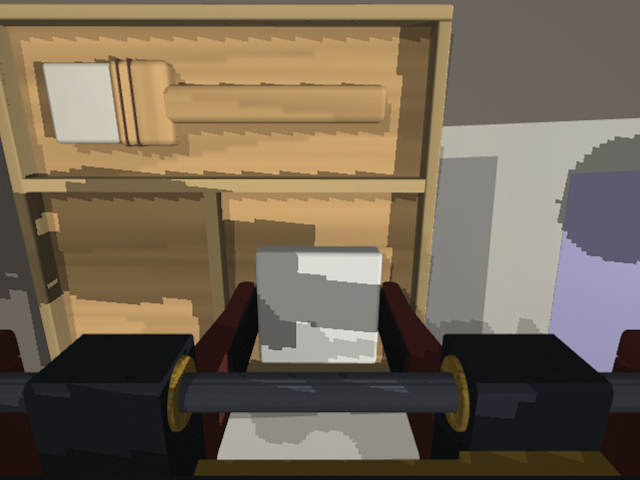

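The brush lies in its channel (row ~100). The square tile (318,305) is held over its compartment, with the fingers between the divider (215) and the wall (430). Lower and open only a little.

Call:
jog_arm(
  commands=[
    [-1, [0, 0, 0.1], [0, 0, 0]],
    [-1, [0, 0, 0.08], [0, 0, 0]],
    [-1, [0, 0, 0.03], [0, 0, 0]],
    [-1, [0, 0, 0.015], [0, 0, 0]],
    [-1, [0, 0, 0], [0, 0, 0]],
    [0.35, [0, 0, 0], [0, 0, 0]],
    [0.42, [0, 0, 0], [0, 0, 0]],
    [0.42, [0, 0, 0], [0, 0, 0]],
    [0.42, [0, 0, 0], [0, 0, 0]],
  ],
)

```text
t: 27.1
ee_pos: [495.5, -233.8, 6.4]
orientation: [0.06, -3.141, -0.0]
ft_force: [0.4, -0.1, -0.4]
width: 62.4
grasp_force: 0.0
```

Call:
jog_arm(
  commands=[
    [0.42, [0, 0, -0.1], [0, 0, 0]],
    [0.42, [0, 0, -0.2], [0, 0, 0]],
    [0.42, [0, 0, -0.3], [0, 0, 0]],
    [0.42, [0, 0, -0.35], [0, 0, 0]],
    [0.42, [0, 0, -0.25], [0, 0, 0]],
    [0.7, [0, 0, 0], [0, 0, 0]],
    [0.7, [0, 0, 0], [0, 0, 0]],
  ],
)

```text
t: 27.8
ee_pos: [495.7, -233.9, 127.2]
orientation: [-0.06, 3.14, -0.001]
ft_force: [-0.1, 1.3, -0.7]
width: 73.1
grasp_force: 0.0
```

```bash
python3 - <<'E'
from h import *; go(672.6,-72,80,90)
E
```

```text
t 27.8 at [ 495.7 -233.9  127.2] yaw 92.2 tilt 0.08 j1 -0.46 j6 -2.07
  turn rz total 0.049 then shift total (x100mm) [-1.769  1.619  0.472]
```

Call:
jog_arm(
  commands=[
    [0.7, [-0.1, 0.1, 0], [0, 0, 0.049]],
    [0.7, [-0.3, 0.3, 0], [0, 0, 0]],
    [0.7, [-0.35, 0.3, 0], [0, 0, 0]],
    [0.7, [-0.35, 0.3, 0], [0, 0, 0]],
    [0.7, [-0.35, 0.3, 0], [0, 0, 0]],
    [0.7, [-0.2, 0.2, 0.15], [0, 0, 0]],
    [0.7, [-0.12, 0.12, 0.2], [0, 0, 0]],
    [0.7, [0, 0, 0.1], [0, 0, 0]],
    [0.7, [0, 0, 0], [0, 0, 0]],
    [0.7, [0, 0, 0], [0, 0, 0]],
  ],
)

```text
t: 28.8
ee_pos: [670.9, -72.2, 80.9]
orientation: [-0.001, -3.14, -0.0]
ft_force: [0.0, -0.2, -0.2]
width: 74.9
grasp_force: 0.0
```

```bash
python3 - <<'E'
from h import *; from workcell import *
go(672.6,-72,19,90)
i=get_image("wrist"); cv2.imwrite(f"pics/w6.png",i["image"])
E
```

```text
t 28.8 at [670.9 -72.2  80.9] yaw 90.0 tilt 0.12 j1 -0.12 j6 -1.69
  turn rz total -0.001 then shift total (x100mm) [-0.017  0.002  0.619]
```

View pics/w6.png

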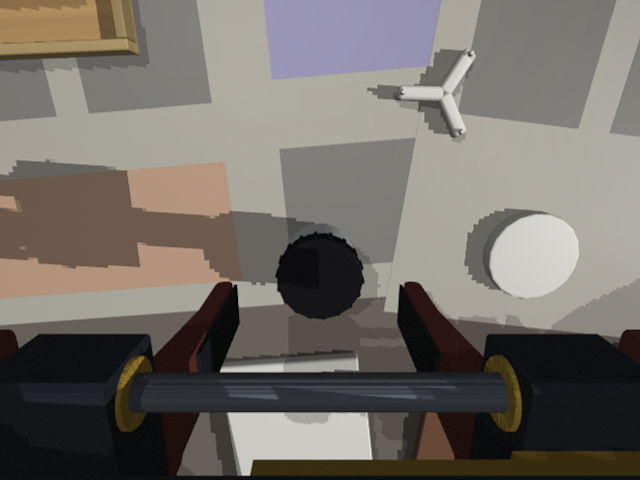

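The small jar's lid (320,275) is centred between the fingers and nothing is near them. Descend and grip the lid.

Call:
jog_arm(
  commands=[
    [0.7, [-0.017, 0, 0.2], [0, 0, 0]],
    [0.7, [0, 0, 0.22], [0, 0, 0]],
    [0.7, [0, 0, 0.15], [0, 0, 0]],
    [0.7, [0, 0, 0.05], [0, 0, 0]],
    [0.7, [0, 0, 0], [0, 0, 0]],
    [-1, [0, 0, 0], [0, 0, 0]],
    [-1, [0, 0, 0], [0, 0, 0]],
    [-1, [0, 0, 0], [0, 0, 0]],
    [-1, [0, 0, 0], [0, 0, 0]],
    [-1, [0, 0, 0], [0, 0, 0]],
  ],
)

```text
t: 29.85
ee_pos: [674.2, -71.4, 20.2]
orientation: [-0.0, 3.141, -0.0]
ft_force: [-0.8, 0.3, 4.4]
width: 48.5
grasp_force: 30.0
```

```bash
python3 - <<'E'
from h import *; go(499.9,-331,110,90)
E
```

```text
t 29.9 at [674.2 -71.4  20.2] yaw 90.0 tilt 0.05 j1 -0.12 j6 -1.69
  turn rz total 0.0 then shift total (x100mm) [ 1.743 -2.596 -0.898]
```

Call:
jog_arm(
  commands=[
    [-1, [0, 0, -0.1], [0, 0, 0]],
    [-1, [0, 0, -0.2], [0, 0, 0]],
    [-1, [0, 0, -0.3], [0, 0, 0]],
    [-1, [0.06, -0.1, -0.2], [0, 0, 0]],
    [-1, [0.14, -0.2, -0.1], [0, 0, 0]],
    [-1, [0.2, -0.3, 0], [0, 0, 0]],
    [-1, [0.2, -0.3, 0], [0, 0, 0]],
    [-1, [0.2, -0.3, 0], [0, 0, 0]],
    [-1, [0.2, -0.3, 0], [0, 0, 0]],
    [-1, [0.2, -0.3, 0], [0, 0, 0]],
  ],
)

```text
t: 30.85
ee_pos: [552.9, -252.5, 110.0]
orientation: [-0.001, 3.142, -0.0]
ft_force: [-0.4, 0.4, -1.6]
width: 48.4
grasp_force: 30.0
```

Call:
jog_arm(
  commands=[
    [-1, [0.2, -0.3, 0], [0, 0, 0]],
    [-1, [0.2, -0.3, 0], [0, 0, 0]],
    [-1, [0.143, -0.196, 0], [0, 0, 0]],
    [-1, [0, 0, 0.2], [0, 0, 0]],
    [-1, [0, 0, 0.25], [0, 0, 0]],
    [-1, [0, 0, 0.15], [0, 0, 0]],
    [-1, [0, 0, 0.05], [0, 0, 0]],
    [-1, [0, 0, 0], [0, 0, 0]],
    [-1, [0, 0, 0], [0, 0, 0]],
    [-1, [0, 0, 0], [0, 0, 0]],
  ],
)

```text
t: 31.85
ee_pos: [500.3, -331.3, 45.5]
orientation: [-0.001, 3.14, -0.002]
ft_force: [0.5, -0.8, -0.7]
width: 48.4
grasp_force: 30.0
```

```bash
python3 - <<'E'
from h import *; from workcell import *
go(500.5,-331,23.6,90)
i=get_image("wrist"); cv2.imwrite(f"pics/w7.png",i["image"])
E
```

```text
t 31.9 at [ 500.3 -331.3   45.5] yaw 90.0 tilt 0.09 j1 -0.60 j6 -2.18
  turn rz total 0.001 then shift total (x100mm) [-0.002  0.003  0.219]
```

View pics/w7.png

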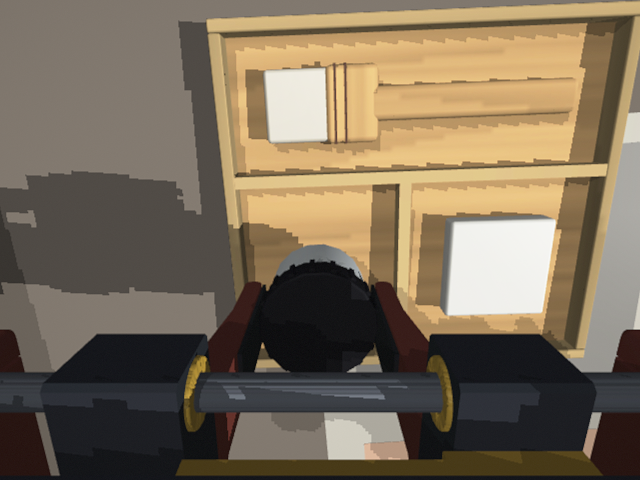

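The tile (498,265) and brush are in place, and the jar (320,310) is over its own compartment. Lower and release.

Call:
jog_arm(
  commands=[
    [-1, [0, 0, 0.1], [0, 0, 0]],
    [-1, [0, 0, 0.07], [0, 0, 0]],
    [-1, [0, 0, 0.035], [0, 0, 0]],
    [-1, [0, 0, 0.015], [0, 0, 0]],
    [-1, [0, 0, 0], [0, 0, 0]],
    [0.25, [0, 0, 0], [0, 0, 0]],
    [0.4, [0, 0, 0], [0, 0, 0]],
    [0.4, [0, 0, 0], [0, 0, 0]],
    [0.4, [0, 0, 0], [0, 0, 0]],
  ],
)

```text
t: 32.8
ee_pos: [499.5, -331.1, 22.3]
orientation: [0.0, -3.141, -0.0]
ft_force: [-0.3, 0.1, -0.4]
width: 61.3
grasp_force: 0.0
```

Call:
jog_arm(
  commands=[
    [0.4, [0, 0, -0.1], [0, 0, 0]],
    [0.4, [0, 0, -0.2], [0, 0, 0]],
    [0.4, [0, 0, -0.3], [0, 0, 0]],
    [0.4, [0, 0, -0.4], [0, 0, 0]],
    [0.4, [0, 0, -0.4], [0, 0, 0]],
    [0.4, [0, 0.2, 0], [0, 0, 0]],
    [0.4, [0, 0.4, 0], [0, 0, 0]],
    [0.4, [0, 0.4, 0], [0, 0, 0]],
    [0.4, [0, 0.4, 0], [0, 0, 0]],
    [0.4, [0, 0.4, 0], [0, 0, 0]],
  ],
)

```text
t: 33.8
ee_pos: [498.8, -149.2, 162.5]
orientation: [-0.0, -3.141, -0.0]
ft_force: [-0.2, -0.2, -0.0]
width: 61.4
grasp_force: 0.0
```

Call:
jog_arm(
  commands=[
    [0.4, [0, 0.4, 0], [0, 0, 0]],
    [0.4, [0, 0.4, 0], [0, 0, 0]],
    [0.4, [0, 0.4, 0], [0, 0, 0]],
    [0.4, [0, 0.3, 0], [0, 0, 0]],
    [0.4, [0, 0, 0], [0, 0, 0]],
    [0.4, [0, 0, 0], [0, 0, 0]],
    [0.4, [0, 0, 0], [0, 0, 0]],
    [0.4, [0, 0, 0], [0, 0, 0]],
  ],
)

```text
t: 34.6
ee_pos: [499.4, -2.0, 162.5]
orientation: [-0.002, -3.142, 0.0]
ft_force: [-0.4, -0.3, -0.1]
width: 61.3
grasp_force: 0.0
```

```bash
python3 - <<'E'
from h import *; from workcell import *
i=get_image("top"); cv2.imwrite(f"pics/t8.png",i["image"]); P=world(i); ok=i["z_map"]>0
def fr(c,yaw,p): a=np.radians(yaw); d=np.array(p)-c; return np.round([d[0]*np.cos(a)+d[1]*np.sin(a),-d[0]*np.sin(a)+d[1]*np.cos(a)],1)
t2=(469.7,291.5,1.2); t3=(461.9,-280.4,2.2)
for n,t,cx,cy,hx,hy,lo,hi in(("hex",t2,36,0,46,88,9,22),("loop",t2,-53,0,29,90,9,25),("sq",t3,36,45,46,45,9,22),("jar",t3,36,-52,46,40,38,60),("brush",t3,-53,0,29,90,9,25)):
    a=np.radians(t[2]); d=P[...,:2]-np.array(t[:2]); X=d[...,0]*np.cos(a)+d[...,1]*np.sin(a); Y=-d[...,0]*np.sin(a)+d[...,1]*np.cos(a)
    m=ok&(abs(X-cx)<hx)&(abs(Y-cy)<hy)&(P[...,2]>lo)&(P[...,2]<hi)
    try: r=rect(np.dstack([X,Y,P[...,2]]),m)[1]; print(n,"err",r[:2]-[cx,cy],r[2:])
    except Exception as e: print(n,"hidden")
E
```

```text
hex err [-0.6 -2. ] [ 61.5  55.1  64.5  15.  772. ]
loop err [ 1.4 -0.3] [148.5  24.1  87.7  14.8 475. ]
sq err [-1.5 -0.1] [ 56.   54.8  89.5  14.8 906. ]
jar err [-2.4  0. ] [ 49.5  49.5  16.1  47.4 645. ]
brush err [ 1.  -0.7] [ 150.4   35.3   88.9   14.  1041. ]
```

View pics/t8.png

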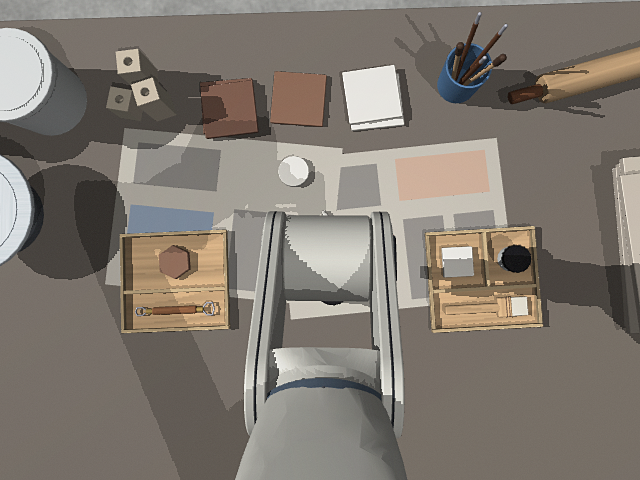

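The picture shows all five pieces in place: hex (175,262), loop tool (178,309), square tile (458,261), jar (515,258) and brush (488,307). All are within 3 mm of their targets and at the right heights. The round tile (293,171) has not moved, and the arm is clear of everything.

```bash
python3 -c "
from workcell import *; print(close_job())"
```

```text
the job is handed in; nothing more can be done
None
```

The job is handed in at about 35 s of the 106 s: all five pieces measured within 3 mm of the middle of their compartments; the round tile was still in place in the last picture and the large jar was never touched, though the arm hid it there.

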